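Set the filter turret of a bench photometer and start a reading

TASK

With a fingertip, gently push the black tab of the photometer's filter turret around until the tab points at the middle of the label with the cross. Only then press the round read button all the way down and let it come back up, leaving the tab at the cross. Only push and press: do not lift the turret off its seat, and leave the sample cover, the bottle and the beaker where they stand.

Things in the scene. Friction and masses are not known exactly. Their poses are not given: they have to be found in the camera images.
- instrument: fixed white bench photometer with a flat grey top, 270 x 280 mm and 90 mm high; origin at the centre of its underside on the table, +x from its front (nearer the robot) to its rear, z up
- turret (a joint): angle of the filter turret, a horizontal aluminium disc 112 mm across whose flat top is 112 mm above the table, turning about a vertical axis 15 mm in front of the instrument's centre. 0: the tab points to the instrument's rear (+x); grows anticlockwise seen from above; end stops at -3.0 and +3.0 rad. It starts between -0.7 and 0.7. It turns smoothly with steady friction (0.10 N m, about 1.5 N at the tab) and stays where it is left: no clicks, no spring
- turret_lift (a joint): height of the turret above its seat (m): 0 seated; it rests there by its own weight (0.35 kg) and could be lifted up to 0.03
- tab: upright black fin fixed near the turret's rim, the thing to push sideways: 32 mm long radially (from 48 to 80 mm from the turret's axis), 10 mm thick, 34 mm high; its top is 142 mm above the table, 30 mm above the disc. Origin at its centre, 64 mm from the axis, 125 mm above the table; its x axis points outward, away from the turret's axis, which is where the tab points
- turret_axis (a point): point on the turret's axis at the disc's top face, 112 mm above the table; its x axis points towards the tab
- turret_aim (a point): imaginary point 102 mm from the turret's axis in the direction in which the tab points, in front of the tab's outer end; it lies over a label's centre when the tab points at that label's middle
- label_cross: fixed round white label disc, 36 mm across and 1.5 mm thick, flat on top of the instrument, with a black cross, 27 mm wide (the label to point at) on it; origin at the centre of its underside, 90 mm above the table. The four labels (cross, bar, dot, ring) stand 102 mm from the turret's axis, their places swapped at random between four directions: 90 or 150 degrees to either side of the instrument's +x (rear)
- label_bar: fixed round white label disc, 36 mm across and 1.5 mm thick, flat on top of the instrument, with a black single straight bar, 27 x 7 mm on it; origin at the centre of its underside, 90 mm above the table. The four labels (cross, bar, dot, ring) stand 102 mm from the turret's axis, their places swapped at random between four directions: 90 or 150 degrees to either side of the instrument's +x (rear)
- label_dot: fixed round white label disc, 36 mm across and 1.5 mm thick, flat on top of the instrument, with a black filled dot 16 mm across on it; origin at the centre of its underside, 90 mm above the table. The four labels (cross, bar, dot, ring) stand 102 mm from the turret's axis, their places swapped at random between four directions: 90 or 150 degrees to either side of the instrument's +x (rear)
- label_ring: fixed round white label disc, 36 mm across and 1.5 mm thick, flat on top of the instrument, with a black ring, 27 mm outside and 17 mm inside on it; origin at the centre of its underside, 90 mm above the table. The four labels (cross, bar, dot, ring) stand 102 mm from the turret's axis, their places swapped at random between four directions: 90 or 150 degrees to either side of the instrument's +x (rear)
- read_button (a joint): travel of the read button (m): 0 up, 0.006 fully down; sprung, 4 N holds it fully down and it comes back up by itself
- read_button_top (a point): centre of the top of the read button, a round black push button 30 mm across in a low grey housing on top of the instrument near its rear right corner (80 mm behind and 90 mm to the right, -y, of the instrument's centre); pressed straight down
- sample_cover: loose black stepped cover, 44 mm across and 36 mm high, standing on the instrument's top near its rear left corner; origin at the centre of its underside; not to be moved
- bottle: loose amber bottle, 60 mm across and 130 mm high, standing on the table to the right of the instrument; origin at the centre of its underside; not to be moved
- beaker: loose open steel beaker, 72 mm across and 85 mm high, standing on the table to the left of the instrument; origin at the centre of its underside; not to be moved

How it is judged:
By the outcome, as a careful person would: the job done as asked, in the order asked, and still so for the second after the job is handed in, with the robot touching nothing.
It also fails if it takes over 48 s, if anything falls off the work surface, if the arm or the gripper's body presses on something with over 40 N, if the wrist force passes 120 N, or if a joint passes its speed limit or range.

ROBOT

A 6-joint arm with a two-finger parallel gripper is mounted at the origin on the work surface. World frame = base frame: x ahead of the robot, y to its left, z up, the work surface at z = 0. Lengths are in mm, angles in rad, forces in N, time in s.
With the tool pointing down it reaches from about 325 to 775 mm from the base axis. Payload 5.5 kg.
Tool frame: the origin (TCP) lies at the very end of the fingers, on their centre line; the grasp point (between the pads) lies 19 mm behind it; z points along the fingers, y is the direction in which the jaws open and shut (so a half turn about z gives the same grasp; the last joint's range is limited). The gripper opens to 88 mm and grips with 3 to 60 N. Pads are 20 mm wide; open, the fingers measure 115 mm over their backs; the gripper's body (75 mm by 178 mm) begins 61 mm behind the grasp point.
Start: joints at [-1.27, 0.091, 1.231, -0, 1.82, -0.057], TCP at [210.129, -562.016, 222.631] pointing down, gripper open.
Joint ranges: [-2.87, 2.87], [-0.86, 2.18], [0.17, 2.46], [-1.51, 4.65], [0.06, 2.69], [-2.65, 2.65]. Speed limits (rad/s): [2.57, 2.57, 3.01, 3.14, 3.14, 3.14].

INTERFACE

Orientations are given as a unit quaternion [w, x, y, z].
In Python, from bench import env gives the robot as it stands.
- The arm moves only by the tool carry_out, never from a script. Its argument "plan" is text: rows parted by semicolons, each of 7 numbers parted by spaces: the turn, a rotation vector about the tool's x, y, z in rad, then the shift along the tool's x, y, z in mm, then the gripper command: -1 is fully open, 1 is shut, values between are in proportion. In form: rx ry rz x y z grip; .... A call has 1 to 8 rows; each row is the pose to reach, as a shift and turn from the pose commanded when the call began, along the tool's axes at that moment; what a row does not reach only later rows make up. A row lasts 1/10 s, in which the tool goes at most 50 mm and 8.59 degrees, less where a joint would pass 70% of its speed; a pose out of reach is approached as far as the arm can. A call with a gripper value outside its range is refused whole. The fingers move at their own pace and stop on an object; "squeeze" is the grip in N (left out, the last holds). Time passes only in rows, so rows that repeat a pose let the fingers close. It gives the time, the measured TCP pose, the force and the opening at its end, in the units of the state.
- env.get_obs(): the state, without advancing time (a new reading comes with each control period).
- env.get_image(name): name is "scene" or "side" or "wrist"; returns (picture, depth): 420x560x3 uint8, red, green, blue; 420x560 float32, mm along the optical axis (not along the pixel's ray), 0 where there is no reading.
- env.calibration(name): a dict with "fx", "fy", "cx", "cy" (pixels), "T" (4x4, takes a point from camera to world coordinates); the wrist camera has in their place "tool_from_camera" (4x4, takes a point from camera to tool coordinates, whose origin is the TCP and whose axes are the flange's). Camera axes: x right, y down, z forward; pixel columns grow to the right and rows downward; lengths in mm; the calibration is good to about 2 mm. A picture is of the moment at which its call begins: read the wrist's pose just before it. calibration takes no time and is no camera call.
- env.close_job(): hands the job in, once; it reports no verdict.
The state is a dict: "time": time; "qpos": joint angles; "qd": joint speeds; "effort": joint torques, N m; "tcp_pos": TCP position; "tool_rot": TCP orientation; "wrist_force": force on the tool from outside, world axes, zero at the start; "moment": the same for the moment, N m; "finger_gap": finger opening in mm.
Only numpy, scipy, OpenCV 4.12 (cv2) and the standard library are available. Lean on these libraries where they do the work, as an engineer would, in place of code of your own. Each camera call takes 0.05 s, during which the arm holds its last target.

## Working session

There is one attempt and no reset: what is moved stays moved. The work goes in short steps, Python scripts to look and compute and a tool call to move; the robot and the scene stay as the last step left them, time stands still between calls to the robot, and variables do not carry over. Pictures are saved under pics/ and viewed, and the job is handed in when it is done.

Besides the shell and the picture viewer there is one more tool, called after ">>>" as name(argument=value, ...), one argument or row to a line, values as JSON. carry_out: Moves the arm, as the interface text tells. Its arguments: {"type":"object","properties":{"plan":{"type":"string"},"squeeze":{"type":"number"}},"required":["plan"]}

```bash
mkdir -p pics
python3 - <<'E'
from bench import env
import cv2,numpy as np
print(env.get_obs())
for n in ("scene","side"):
    p,d=env.get_image(n); cv2.imwrite(f"pics/{n}0.png",p[:,:,::-1]); np.savez(f"{n}0.npz",p=p,d=d); print(n,env.calibration(n))
print(env.calibration("wrist"))
E
```

```text
{'time': 0.0, 'qpos': array([-1.26970105e+00,  9.18574070e-02,  1.23186802e+00,  2.01470179e-06,
        1.81981170e+00, -5.67140152e-02]), 'qd': array([ 2.44657213e-04, -3.05058929e-04,  4.74696120e-05,  6.58388137e-05,
       -2.23822720e-03,  3.54639257e-04]), 'effort': array([-9.08807579e-04, -4.46453118e+01, -4.06446004e+01,  6.98475237e-02,
        2.93875742e-02, -1.42213394e-04]), 'tcp_pos': array([ 210.0363348 , -561.71770298,  221.517848  ]), 'tool_rot': array([-9.65105613e-04,  9.84038694e-01,  1.77951967e-01, -1.17533437e-04]), 'wrist_force': array([-0.11483019, -0.79795958,  0.62788213]), 'moment': array([ 0.03778318,  0.04660481, -0.00468689]), 'finger_gap': 87.84680303952237}
scene {'fx': 530.3988626860479, 'fy': 530.3988626860479, 'cx': 291.36509618808395, 'cy': 209.83514873541722, 'T': array([[ 8.35816011e-01,  3.89197137e-01, -3.87217231e-01,
         1.01882571e+03],
       [ 5.48813369e-01, -5.73446355e-01,  6.08245974e-01,
        -6.70733293e+02],
       [ 1.46792824e-02, -7.20891716e-01, -6.92892237e-01,
         9.35386768e+02],
       [ 0.00000000e+00,  0.000
[... 273 characters left out ...]
-01, -5.22577454e-01,  8.04259555e-01,
        -6.40771695e+02],
       [-1.91225884e-02, -8.35294020e-01, -5.49470860e-01,
         5.75623643e+02],
       [ 0.00000000e+00,  0.00000000e+00,  0.00000000e+00,
         1.00000000e+00]])}
{'fx': 325.4163830703046, 'fy': 325.4163830703046, 'cx': 280.2033265162555, 'cy': 212.27781758018514, 'tool_from_camera': array([[-1.02918517e-03, -9.63610344e-01, -2.67308897e-01,
         7.14784419e+01],
       [ 9.99999466e-01, -9.67636937e-04, -3.61976946e-04,
         5.71677131e-01],
       [ 9.01467676e-05, -2.67309127e-01,  9.63610825e-01,
        -1.61534490e+02],
       [ 0.00000000e+00,  0.00000000e+00,  0.00000000e+00,
         1.00000000e+00]])}
```

View pics/scene0.png

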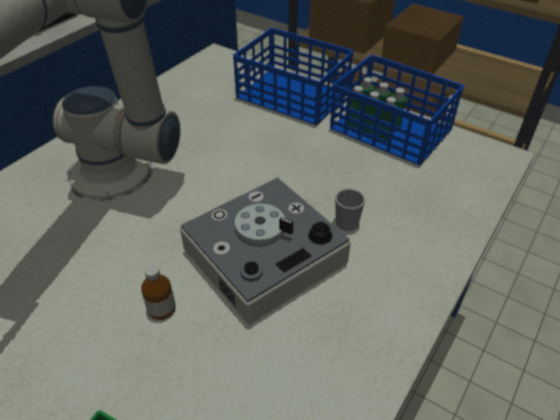

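View pics/side0.png

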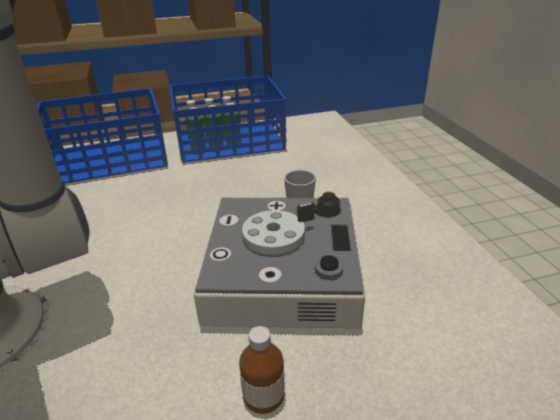

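The scene view shows the cross label at about (296,208), bar (256,197), ring (219,215), dot (222,247), tab (287,227), button (252,268) and cover (320,232). In the side view the cross is at (277,205) and the tab at (305,212).

```bash
cat > h.py <<'E'
import numpy as np,cv2
from bench import env
def ray(n,px,z,T=None,c=None):
    c=c or env.calibration(n); T=c["T"] if T is None else T
    d=T[:3,:3]@np.array([(px[0]-c["cx"])/c["fx"],(px[1]-c["cy"])/c["fy"],1.]); o=T[:3,3]
    return o+d*(z-o[2])/d[2]
E
python3 - <<'E'
from h import *
seeds={"scene":dict(cross=(296,208),bar=(256,197),ring=(219,215),dot=(222,247)),"side":dict(cross=(277,205),bar=(229,220),ring=(220,254),dot=(270,274))}
for n in seeds:
    z=np.load(f"{n}0.npz");p=z["p"];g=p.min(axis=2)
    P={}
    for k,(u,v) in seeds[n].items():
        r=14; sub=g[v-r:v+r+1,u-r:u+r+1]
        m=((sub>120)*255).astype(np.uint8)
        N,l,s,c=cv2.connectedComponentsWithStats(m)
        # blob nearest centre, use convex hull
        best=min(range(1,N),key=lambda i:np.hypot(*(c[i]-r))-s[i,4]*.05)
        pts=cv2.findContours((l==best).astype(np.uint8),cv2.RETR_EXTERNAL,cv2.CHAIN_APPROX_NONE)[0][0]
        h=cv2.convexHull(pts);M=cv2.moments(h);ctr=(M["m10"]/M["m00"]+u-r,M["m01"]/M["m00"]+v-r)
        P[k]=ray(n,ctr,91.5); print(n,k,np.round(ctr,1),s[best,4],np.round(P[k],1))
    # fit: assignment cross +90, bar +150, ring -150, dot -90 about axis
    ang=np.radians([90,150,-150,-90]);L=102*np.c_[np.cos(ang),np.sin(ang)]
    Q=np.array([P[k][:2] for k in("cross","bar","ring","dot")])
    A=(L-L.mean(0)).T@(Q-Q.mean(0));yaw=np.arctan2(A[0,1]-A[1,0],A[0,0]+A[1,1])
    R=np.array([[np.cos(yaw),-np.sin(yaw)],[np.sin(yaw),np.cos(yaw)]])
    t=Q.mean(0)-R@L.mean(0);print("axis",t,"yaw",yaw,"res",np.round(Q-(L@R.T+t),1).tolist())
    x=cv2.resize(p[170:300,170:370] if n=="scene" else p[180:310,190:370],None,fx=4,fy=4,interpolation=cv2.INTER_CUBIC)
    cv2.imwrite(f"pics/{n}_crop.png",x[:,:,::-1])
E
```

```text
scene cross [294.8 211.5] 9 [556.7  69.8  91.5]
scene bar [258.3 198. ] 30 [461.   60.1  91.5]
scene ring [218.8 214.4] 17 [419.3 -35.   91.5]
scene dot [221.2 247.3] 105 [ 486.6 -110.5   91.5]
axis [521.90197907 -20.33724681] yaw -0.38106868218241324 res [[-3.1, -4.6], [2.2, 0.2], [-1.6, -0.2], [2.6, 4.5]]
side cross [276.7 210.8] 385 [547.6  64.8  91.5]
side bar [228.4 219.5] 163 [451.9  64.4  91.5]
side ring [220.1 253.5] 128 [419.4 -32.7  91.5]
side dot [269.6 274.2] 240 [ 486.6 -109.4   91.5]
axis [517.71043884 -18.77637816] yaw -0.35961296272952803 res [[-6.0, -11.9], [-1.1, 4.3], [2.3, 2.7], [4.8, 4.9]]
```

View pics/scene_crop.png

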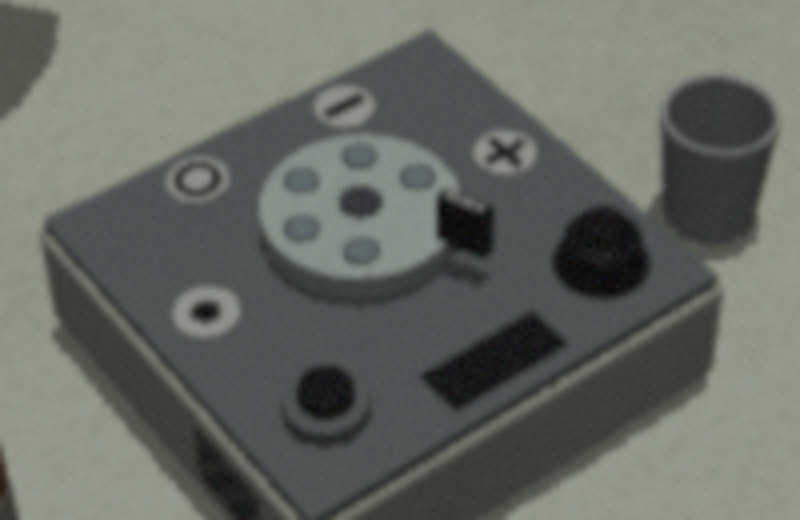

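View pics/side_crop.png

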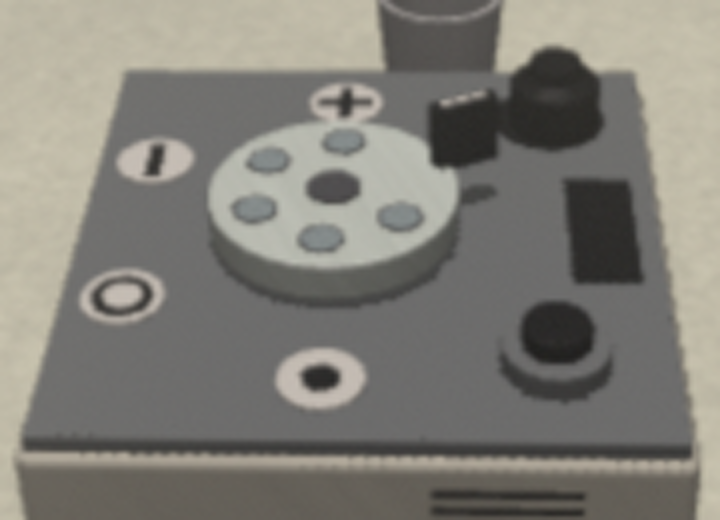

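Run:
```python
from h import *
C={"scene":((170,170),dict(cross=(505,152),bar=(344,105),ring=(197,179),dot=(206,311),hub=(360,201),tab=(468,203),btn=(326,385),cov=(602,225))),
"side":((190,180),dict(cross=(346,102),bar=(155,160),ring=(121,295),dot=(320,378),hub=(333,186),tab=(468,98),btn=(557,322),cov=(553,55)))}
lines={}
for n,(o,S) in C.items():
    P={}
    for k,(u,v) in S.items():
        px=((u+.5)/4-.5+o[0],(v+.5)/4-.5+o[1])
        P[k]=ray(n,px,dict(hub=112,tab=142,btn=105,cov=126).get(k,91.5))[:2]
        lines.setdefault(k,[]).append((env.calibration(n)["T"][:3,3],np.r_[ray(n,px,0)]))
    ang=np.radians([90,150,-150,-90]);L=102*np.c_[np.cos(ang),np.sin(ang)]
    Q=np.array([P[k] for k in("cross","bar","ring","dot")])
    A=(L-L.mean(0)).T@(Q-Q.mean(0));yaw=np.arctan2(A[0,1]-A[1,0],A[0,0]+A[1,1])
    R=np.array([[np.cos(yaw),-np.sin(yaw)],[np.sin(yaw),np.cos(yaw)]])
    t=Q.mean(0)-R@L.mean(0);print(n,"axis",t,"yaw",yaw,"res",np.round(Q-(L@R.T+t),1).tolist())
    d=P["tab"]-t;print("hub",P["hub"],"tab",P["tab"],"r",np.hypot(*d),"ang",np.arctan2(d[1],d[0])-yaw,"btn",P["btn"],"pred",t+R@np.array([95,-90]), "cov",P["cov"])
for k in lines:
    A=0;b=0
    for o,q in lines[k]:
        d=(q-o)/np.linalg.norm(q-o);M=np.eye(3)-np.outer(d,d);A=A+M;b=b+M@o
    print(k,np.round(np.linalg.solve(A,b),1))
```

```text
scene axis [519.14007364 -14.32752421] yaw -0.3244916881082632 res [[0.1, -0.3], [-0.2, 0.3], [0.1, -0.3], [0.0, 0.3]]
hub [518.48836473 -13.63458397] tab [584.80599999  -6.78610801] r 66.09755549017213 ang 0.4388359289255703 btn [ 577.30168487 -125.15041965] pred [ 580.4878665  -129.91925536] cov [644.54147734  32.94846712]
side axis [519.22715309 -12.31698319] yaw -0.3259428522059137 res [[0.2, 0.3], [-0.1, -0.3], [-0.2, 0.3], [0.1, -0.3]]
hub [519.86984943 -10.56136968] tab [584.94658515  -4.82408408] r 66.14519852672447 ang 0.4394660961040949 btn [ 583.6489208  -120.60050473] pred [ 580.40713884 -127.99761832] cov [644.30158284  42.01550418]
cross [551.8  82.1  92.5]
bar [451.7  62.1  92.4]
ring [419.1 -34.5  92.4]
dot [ 486.6 -110.5   92. ]
hub [519.2 -14.5 114.1]
tab [584.7  -6.5 142.5]
btn [ 580.5 -128.9  111.7]
cov [643.2  35.2 127.4]
```

```bash
cat >> h.py <<'E'
AX=np.array([519.2,-13.4]);YAW=-0.325
from scipy.spatial.transform import Rotation as Ro
def polar(th,r,s):  # th world angle of tab; r radial, s tangential(ccw)
    e=np.array([np.cos(th),np.sin(th)]);return AX+r*e+s*np.array([-e[1],e[0]])
def rel(p0,phi0,p1,phi1):
    # tool down, x axis at world angle phi0
    d=np.array(p1)-p0;c,s=np.cos(phi0),np.sin(phi0)
    return np.round([0,0,-(phi1-phi0),c*d[0]+s*d[1],s*d[0]-c*d[1],-d[2]],3)
E
python3 - <<'E'
from h import *
print(rel([210.1,-562,222.6],0.358,np.r_[polar(.114,64,-45),222.6],.114), polar(.114,64,-45))
E
```

```text
[ 0.00000e+00  0.00000e+00  2.44000e-01  5.32966e+02 -3.46381e+02
 -0.00000e+00] [587.90347383 -50.82769941]
```

>>> carry_out(
  plan="0 0 0 0 0 0 1; 0 0 0.244 533 -346.4 0 1; 0 0 0.244 533 -346.4 0 1; 0 0 0.244 533 -346.4 0 1; 0 0 0.244 533 -346.4 0 1; 0 0 0.244 533 -346.4 0 1; 0 0 0.244 533 -346.4 0 1; 0 0 0.244 533 -346.4 0 1",
  squeeze=5,
)

```text
time: 0.9
tcp_pos: [418.9, -278.9, 222.6]
tool_rot: [0.0, 0.998, 0.057, 0.0]
wrist_force: [1.0, -0.4, -0.7]
finger_gap: 27.3
```

```bash
cat > st.py <<'E'
from h import *
def st():
    o=env.get_obs();R=Ro.from_quat(np.roll(o["tool_rot"],-1)).as_matrix()
    phi=np.arctan2(R[1,0],R[0,0]);print("t",round(o["time"],2),"tcp",np.round(o["tcp_pos"],1),"phi",round(phi,4),"zaxis",np.round(R[:,2],3),"F",np.round(o["wrist_force"],1),"gap",round(o["finger_gap"],1),"q",np.round(o["qpos"],2));return o["tcp_pos"],phi
E
python3 - <<'E'
from st import *
p,f=st(); print(rel(p,f,np.r_[polar(.114,64,-45),222.6],.114))
E
```

```text
t 0.9 tcp [ 418.9 -278.9  222.6] phi 0.1136 zaxis [ 0. -0. -1.] F [ 1.  -0.4 -0.7] gap 27.3 q [-0.65 -0.17  1.48  0.    1.83  0.8 ]
[ 0.00000e+00  0.00000e+00 -0.00000e+00  1.93764e+02 -2.07414e+02
  3.20000e-02]
```

>>> carry_out(
  plan="0 0 0 193.8 -207.4 0 1; 0 0 0 193.8 -207.4 0 1; 0 0 0 193.8 -207.4 0 1; 0 0 0 193.8 -207.4 0 1; 0 0 0 193.8 -207.4 0 1; 0 0 0 193.8 -207.4 0 1; 0 0 0 193.8 -207.4 0 1; 0 0 0 193.8 -207.4 0 1",
)

```text
time: 1.7
tcp_pos: [587.1, -52.2, 222.0]
tool_rot: [0.0, 0.998, 0.058, -0.001]
wrist_force: [0.4, 0.6, -0.5]
finger_gap: 0.4
```

Run:
```python
from st import *
p,f=st(); print(rel(p,f,np.r_[polar(.114,64,-45),123],.114))
pi,d=env.get_image("wrist"); cv2.imwrite("pics/w1.png",pi[:,:,::-1]); np.savez("w1.npz",p=pi,d=d)
```

```text
t 1.7 tcp [587.1 -52.2 222. ] phi 0.1153 zaxis [-0.001 -0.    -1.   ] F [ 0.4  0.6 -0.5] gap 0.4 q [-0.15  0.06  1.26 -0.    1.82  1.31]
[ 0.0000e+00  0.0000e+00  1.0000e-03  9.9300e-01 -1.3110e+00  9.9008e+01]
```

View pics/w1.png

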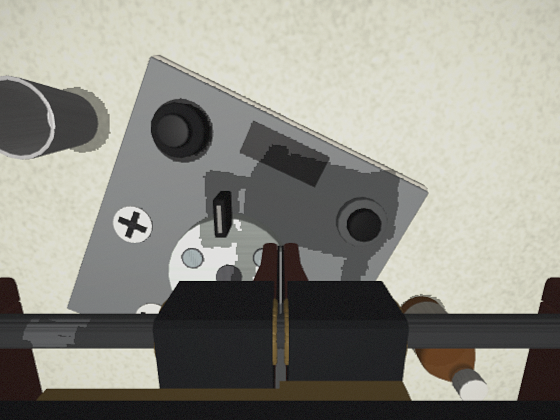

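The wrist view shows the tab at (222,213), the cross at (132,224), and the closed fingertip at (280,245) on the tab's clockwise side with a clear gap below it. I'll lower the tip now.

>>> carry_out(
  plan="0 0 0 0 0 25 1; 0 0 0 0 0 50 1; 0 0 0 0 0 75 1; 0 0 0 0 0 90 1; 0 0 0 0 0 99 1; 0 0 0 0 0 99 1; 0 0 0 0 0 99 1",
)

```text
time: 2.45
tcp_pos: [587.5, -53.1, 124.9]
tool_rot: [0.0, 0.998, 0.057, 0.001]
wrist_force: [0.3, 0.3, -0.5]
finger_gap: 0.6
```

Run:
```python
from st import *
p,f=st()
T=np.eye(4);T[:3,:3]=Ro.from_quat(np.roll(env.get_obs()["tool_rot"],-1)).as_matrix();T[:3,3]=[587.5,-51.5,222.3]
c=env.calibration("wrist");Tw=T@c["tool_from_camera"]
for px,z in(((222,213),142),((132,224),91.5),((362,224),112)):print(ray("wrist",px,z,T=Tw,c=c))
pi,d=env.get_image("wrist"); cv2.imwrite("pics/w2.png",pi[:,:,::-1])
pi,d=env.get_image("side"); cv2.imwrite("pics/s2.png",cv2.resize(pi[150:300,170:370],None,fx=4,fy=4,interpolation=cv2.INTER_CUBIC)[:,:,::-1])
```

```text
t 2.45 tcp [587.5 -53.1 124.9] phi 0.1133 zaxis [ 0.002 -0.    -1.   ] F [ 0.3  0.3 -0.5] gap 0.6 q [-0.15  0.06  1.43 -0.    1.64  1.31]
[586.66457428  -7.27322238 142.        ]
[551.45219803  83.9148047   91.5       ]
[ 581.47790166 -125.15685999  112.        ]
```

View pics/w2.png

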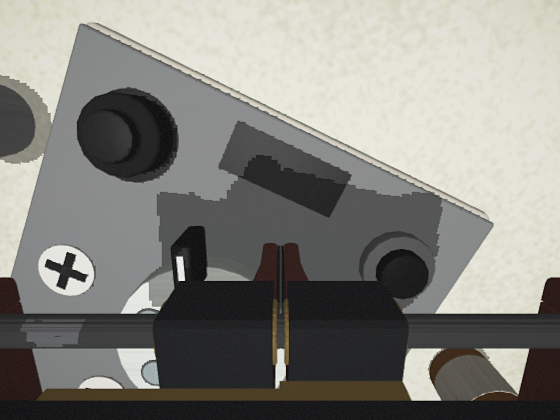

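View pics/s2.png

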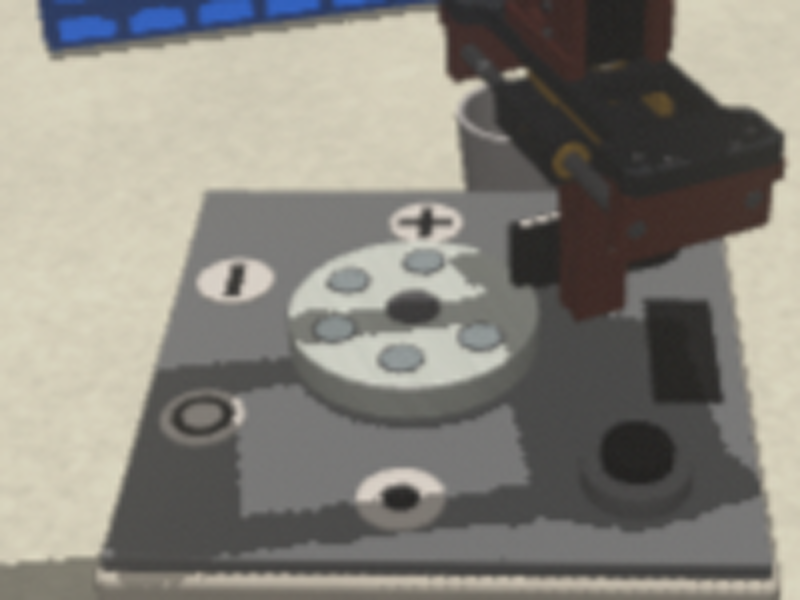

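```bash
cat >> h.py <<'E'
def plan(p,f,ths,ss,z):
    out=[]
    for th,s in zip(ths,ss):
        out.append(rel(p,f,np.r_[polar(th,64,s),z],th))
    print("; ".join("0 0 %.3f %.1f %.1f %.1f 1"%tuple(r[2:]) for r in out))
E
python3 - <<'E'
from st import *
p,f=st()
plan(p,f,[.114,.114,.114,.16,.205,.25,.295,.34],[-35,-26,-20]+[-18.5]*5,123.5)
E
```

```text
t 2.55 tcp [587.8 -52.8 125.4] phi 0.1137 zaxis [ 0.003 -0.    -1.   ] F [ 0.1 -0.5  0.3] gap 0.2 q [-0.15  0.06  1.43 -0.    1.64  1.31]
0 0 -0.000 0.3 -12.0 1.9 1; 0 0 -0.000 0.3 -21.0 1.9 1; 0 0 -0.000 0.3 -27.0 1.9 1; 0 0 -0.046 1.1 -31.5 1.9 1; 0 0 -0.091 1.7 -34.4 1.9 1; 0 0 -0.136 2.2 -37.3 1.9 1; 0 0 -0.181 2.6 -40.3 1.9 1; 0 0 -0.226 2.8 -43.3 1.9 1
```

>>> carry_out(
  plan="0 0 0 0.3 -12 1 1; 0 0 0 0.3 -21 1 1; 0 0 0 0.3 -27 1 1; 0 0 -0.046 1.1 -31.5 1 1; 0 0 -0.091 1.7 -34.4 1 1; 0 0 -0.136 2.2 -37.3 1 1; 0 0 -0.181 2.6 -40.3 1 1; 0 0 -0.226 2.8 -43.3 1 1",
)

```text
time: 3.35
tcp_pos: [585.0, -8.8, 122.8]
tool_rot: [0.0, 0.985, 0.17, 0.0]
wrist_force: [0.7, -2.1, -0.0]
finger_gap: 0.4
```

Run:
```python
from st import *
p,f=st()
plan(p,f,np.arange(1,9)*.045+.34,[-18.5]*8,124)
```

```text
t 3.35 tcp [585.   -8.8 122.8] phi 0.3421 zaxis [ 0.    -0.001 -1.   ] F [ 0.7 -2.1 -0. ] gap 0.4 q [-0.07  0.05  1.45 -0.    1.64  1.16]
0 0 -0.043 1.2 -2.1 -1.2 1; 0 0 -0.088 1.8 -5.0 -1.2 1; 0 0 -0.133 2.3 -7.9 -1.2 1; 0 0 -0.178 2.7 -10.9 -1.2 1; 0 0 -0.223 2.9 -13.9 -1.2 1; 0 0 -0.268 3.1 -16.9 -1.2 1; 0 0 -0.313 3.0 -19.9 -1.2 1; 0 0 -0.358 2.9 -22.9 -1.2 1
```

Contact force is about 2 N, as expected. I'll keep pushing.

>>> carry_out(
  plan="0 0 -0.043 1.2 -2.1 -0.5 1; 0 0 -0.088 1.8 -5 -0.5 1; 0 0 -0.133 2.3 -7.9 -0.5 1; 0 0 -0.178 2.7 -10.9 -0.5 1; 0 0 -0.223 2.9 -13.9 -0.5 1; 0 0 -0.268 3.1 -16.9 -0.5 1; 0 0 -0.313 3 -19.9 -0.5 1; 0 0 -0.358 2.9 -22.9 -0.5 1",
)

```text
time: 4.15
tcp_pos: [580.1, 13.7, 123.2]
tool_rot: [0.0, 0.939, 0.343, 0.0]
wrist_force: [-0.0, -0.3, -0.3]
finger_gap: 0.4
```

Run:
```python
from st import *
p,f=st()
plan(p,f,np.arange(1,9)*.045+.70,[-18.5]*8,124)
```

```text
t 4.15 tcp [580.1  13.7 123.2] phi 0.7001 zaxis [ 0.    -0.001 -1.   ] F [-0.  -0.3 -0.3] gap 0.4 q [-0.03  0.04  1.46 -0.    1.64  0.84]
0 0 -0.045 0.7 -2.9 -0.8 1; 0 0 -0.090 1.3 -5.9 -0.8 1; 0 0 -0.135 1.8 -8.8 -0.8 1; 0 0 -0.180 2.2 -11.8 -0.8 1; 0 0 -0.225 2.4 -14.8 -0.8 1; 0 0 -0.270 2.5 -17.8 -0.8 1; 0 0 -0.315 2.5 -20.8 -0.8 1; 0 0 -0.360 2.3 -23.8 -0.8 1
```

```bash
cat > look.py <<'E'
import sys
from st import *
k=sys.argv[1]
st()
for n,(a,b,c,d) in dict(scene=(170,300,170,370),side=(160,300,190,370)).items():
    pi,_=env.get_image(n); cv2.imwrite(f"pics/{n}_{k}.png",cv2.resize(pi[a:b,c:d],None,fx=4,fy=4,interpolation=cv2.INTER_CUBIC)[:,:,::-1])
E
python3 look.py a
```

```text
t 4.15 tcp [580.1  13.7 123.2] phi 0.7001 zaxis [ 0.    -0.001 -1.   ] F [-0.  -0.3 -0.3] gap 0.4 q [-0.03  0.04  1.46 -0.    1.64  0.84]
```

View pics/scene_a.png

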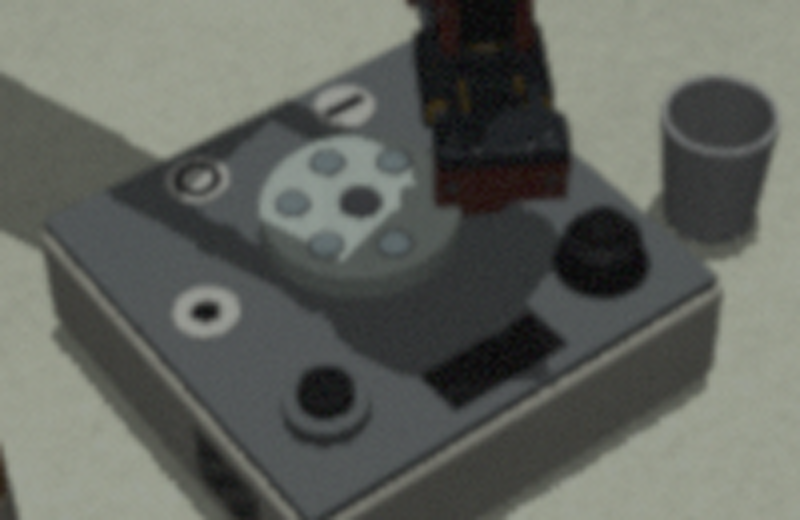

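View pics/side_a.png

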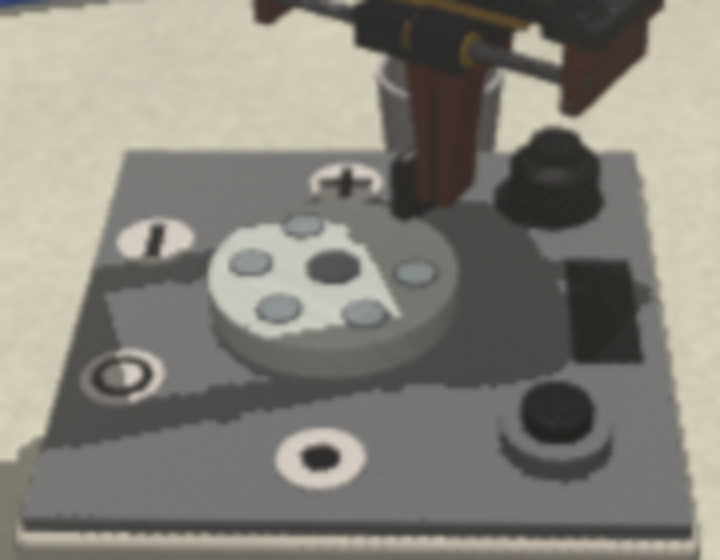

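The side view shows the tab, at crop (405,185), still just ahead of the fingertip, and the cover has not moved. I'll continue.

>>> carry_out(
  plan="0 0 -0.045 0.7 -2.9 -0.5 1; 0 0 -0.09 1.3 -5.9 -0.5 1; 0 0 -0.135 1.8 -8.8 -0.5 1; 0 0 -0.18 2.2 -11.8 -0.5 1; 0 0 -0.225 2.4 -14.8 -0.5 1; 0 0 -0.27 2.5 -17.8 -0.5 1; 0 0 -0.315 2.5 -20.8 -0.5 1; 0 0 -0.36 2.3 -23.8 -0.5 1",
)

```text
time: 5.05
tcp_pos: [566.8, 33.4, 123.7]
tool_rot: [0.0, 0.863, 0.505, 0.0]
wrist_force: [2.1, 0.4, -0.1]
finger_gap: 0.8
```

```bash
python3 look.py b
python3 - <<'E'
from st import *
p,f=st()
plan(p,f,1.06+np.arange(1,9)*.02,[-18.5]*8,124)
E
```

```text
t 5.05 tcp [566.8  33.4 123.7] phi 1.0586 zaxis [ 0.001  0.    -1.   ] F [ 2.1  0.4 -0.1] gap 0.8 q [-0.    0.01  1.49  0.    1.64  0.51]
t 5.15 tcp [566.6  33.5 123.7] phi 1.0577 zaxis [ 0.  0. -1.] F [-0.4 -0.2  0.1] gap 0.7 q [-0.    0.01  1.49  0.    1.64  0.51]
0 0 -0.022 0.3 -1.2 -0.3 1; 0 0 -0.042 0.6 -2.5 -0.3 1; 0 0 -0.062 0.9 -3.8 -0.3 1; 0 0 -0.082 1.2 -5.1 -0.3 1; 0 0 -0.102 1.4 -6.4 -0.3 1; 0 0 -0.122 1.7 -7.7 -0.3 1; 0 0 -0.142 1.9 -9.0 -0.3 1; 0 0 -0.162 2.0 -10.4 -0.3 1
```

View pics/side_b.png

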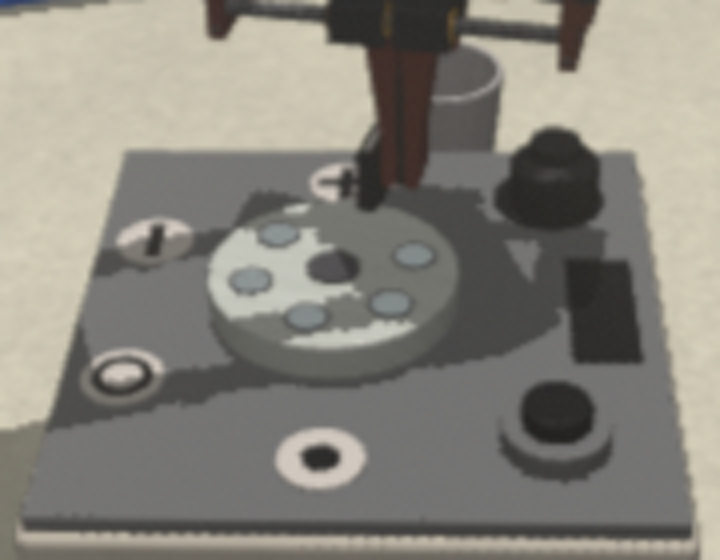

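```bash
cat > holes.py <<'E'
from h import *
def ang(n,off,pts,z=112):
    # own centre per view: fit circle centre by mean of axis AX corrected with per-view hub
    P=np.array([ray(n,((u+.5)/4-.5+off[0],(v+.5)/4-.5+off[1]),z)[:2] for u,v in pts])
    hub=P[0];d=P[1:]-hub;a=np.arctan2(d[:,1],d[:,0])
    m=np.angle(np.exp(6j*a).mean())/6   # mod 60deg
    return m,np.hypot(*d.T).round(1),np.degrees(a).round(1)
E
python3 - <<'E'
from holes import *
a=ang("scene",(170,170),[(360,201),(301,179),(360,155),(418,177),(302,228),(361,250)])
b=ang("side",(190,180),[(333,186),(344,141),(269,160),(254,208),(321,238),(400,215)])
c=ang("side",(190,160),[(333,267),(278,233),(415,255),(249,280),(390,302),(306,316)])
for x in(a,b,c):print(x)
print("rot side",c[0]-b[0]+np.pi/3*np.arange(0,3))
E
```

```text
(np.float64(0.11150316566192264), array([37.4, 36.5, 36.8, 37.1, 37.2]), array([-173.4,  125.8,   64.9, -112. ,  -53.4]))
(np.float64(0.12488939240406742), array([35.8, 36.3, 37.7, 38.3, 37.1]), array([  66.5,  128. , -171.9, -113.1,  -53.7]))
(np.float64(-0.057522475027404874), array([37.5, 37.5, 37.9, 36.6, 37.3]), array([ 116.7,   -3.7,  177.1,  -63.1, -123.4]))
rot side [-0.18241187  0.86478568  1.91198323]
```

Run:
```python
from st import *
p,f=st()
plan(p,f,1.06+np.r_[1:8,7]*.032,[-18.5]*8,124)
```

```text
t 5.15 tcp [566.6  33.5 123.7] phi 1.0577 zaxis [ 0.  0. -1.] F [-0.4 -0.2  0.1] gap 0.7 q [-0.    0.01  1.49  0.    1.64  0.51]
0 0 -0.034 0.5 -2.0 -0.3 1; 0 0 -0.066 1.0 -4.1 -0.3 1; 0 0 -0.098 1.4 -6.1 -0.3 1; 0 0 -0.130 1.8 -8.2 -0.3 1; 0 0 -0.162 2.0 -10.4 -0.3 1; 0 0 -0.194 2.3 -12.5 -0.3 1; 0 0 -0.226 2.4 -14.6 -0.3 1; 0 0 -0.226 2.4 -14.6 -0.3 1
```

>>> carry_out(
  plan="0 0 -0.034 0.5 -2 0 1; 0 0 -0.066 1 -4.1 0 1; 0 0 -0.098 1.4 -6.1 0 1; 0 0 -0.13 1.8 -8.2 0 1; 0 0 -0.162 2 -10.4 0 1; 0 0 -0.194 2.3 -12.5 0 1; 0 0 -0.226 2.4 -14.6 0 1; 0 0 -0.226 2.4 -14.6 0 1",
)

```text
time: 5.95
tcp_pos: [554.8, 42.4, 123.7]
tool_rot: [-0.0, 0.801, 0.599, -0.0]
wrist_force: [1.8, 0.2, -0.2]
finger_gap: 0.5
```

```bash
python3 look.py c
```

```text
t 5.95 tcp [554.8  42.4 123.7] phi 1.2853 zaxis [-0.  0. -1.] F [ 1.8  0.2 -0.2] gap 0.5 q [ 0.02 -0.02  1.52  0.    1.64  0.3 ]
```

View pics/side_c.png

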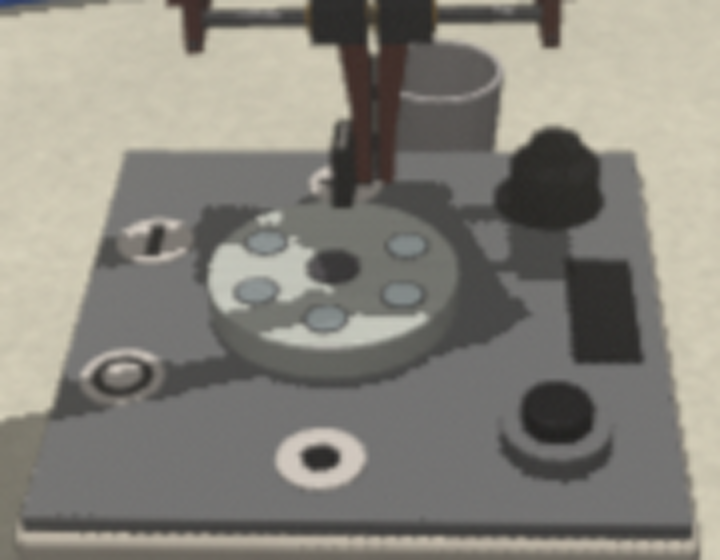

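View pics/scene_c.png

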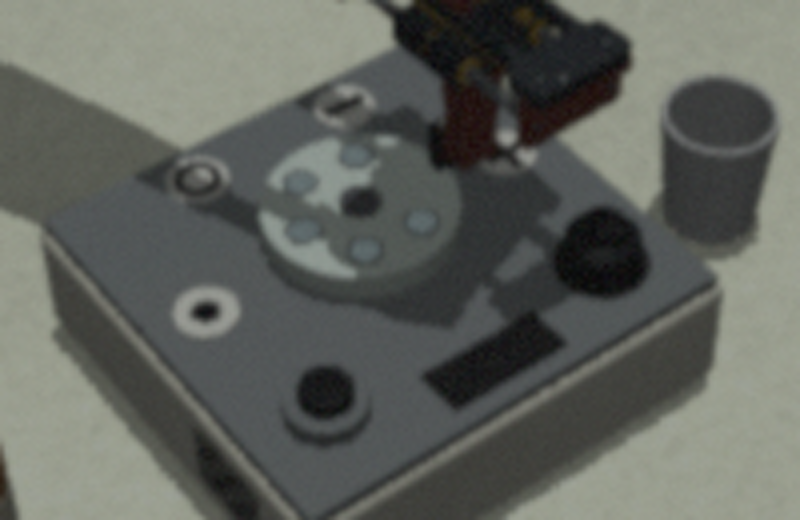

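Run:
```python
from holes import *
c=ang("side",(190,160),[(333,267),(266,241),(406,245),(256,291),(402,294),(325,318)])
d=ang("scene",(170,170),[(360,202),(355,155),(302,181),(303,230),(366,249),(422,221)])
print(c,c[0]+np.pi/3);print(d,d[0]+np.pi/3)
# initial side: .125, scene .1115 for tab .114(both)
```

```text
(np.float64(0.16810605603384518), array([37.4, 36.5, 37.5, 36.9, 37.4]), array([ 129.2,    9.9, -169.3,  -51. , -110.6])) 1.2153036072304428
(np.float64(0.17000094387190642), array([37.5, 36.5, 37. , 35.9, 37.1]), array([ 130. , -172.7, -110.5,  -49.1,   10.9])) 1.217198495068504
```

>>> carry_out(
  plan="0 0 -0.01 0.2 -0.7 0 1; 0 0 -0.02 0.3 -1.4 0 1; 0 0 -0.031 0.4 -2.1 0 1; 0 0 -0.031 0.4 -2.1 0 1; 0 0 -0.031 0.4 -2.1 0 1; 0 0 -0.031 0 8 0 1; 0 0 -0.031 0 22 0 1; 0 0 -0.031 0 22 0 1",
)

```text
time: 6.85
tcp_pos: [577.0, 35.4, 123.2]
tool_rot: [-0.0, 0.792, 0.611, -0.0]
wrist_force: [-0.4, -0.5, -0.7]
finger_gap: 0.5
```

>>> carry_out(
  plan="0 0 0 0 0 -30 1; 0 0 0 0 0 -70 1; 0 0 0 -60 60 -100 1; 0 0 0 -60 90 -100 1; 0 0 0 -60 90 -100 1; 0 0 0 -60 90 -100 1; 0 0 0 -60 90 -100 1; 0 0 0 -60 90 -100 1",
)

```text
time: 7.65
tcp_pos: [647.2, -43.9, 223.5]
tool_rot: [-0.0, 0.791, 0.611, -0.0]
wrist_force: [0.5, 0.8, -0.6]
finger_gap: 0.6
```

```bash
python3 look.py d
```

```text
t 7.65 tcp [647.2 -43.9 223.5] phi 1.3158 zaxis [-0.001  0.    -1.   ] F [ 0.5  0.8 -0.6] gap 0.6 q [-0.12  0.23  1.08  0.    1.84  0.13]
```

View pics/side_d.png

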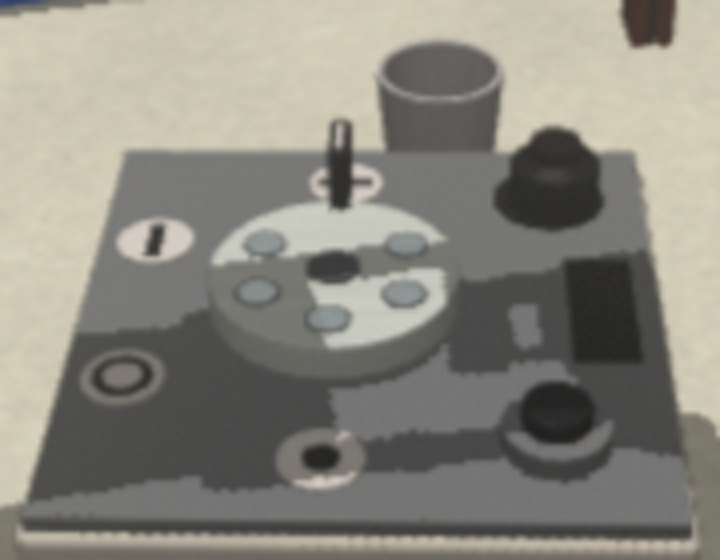

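View pics/scene_d.png

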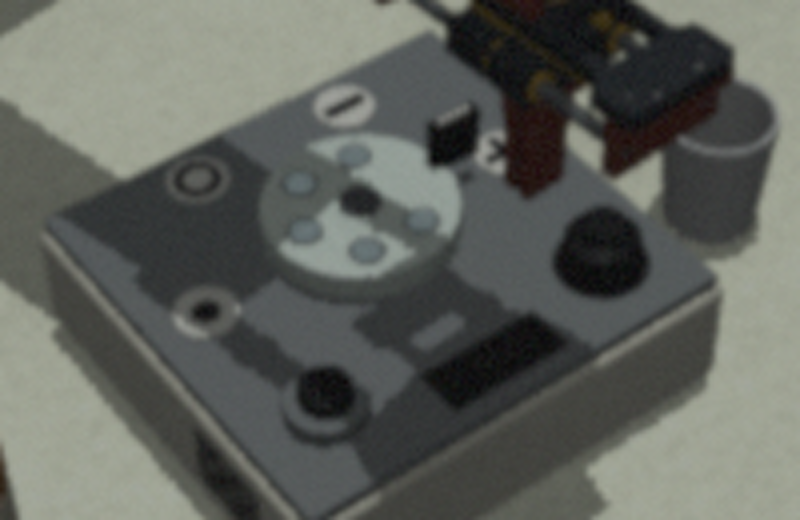

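Run:
```python
from holes import *
c=ang("side",(190,160),[(333,267),(264,243),(407,244),(256,292),(404,294),(328,318)])
d=ang("scene",(170,170),[(360,202),(354,155),(300,183),(305,231),(367,249),(423,219)])
print(c[0]+np.pi/3,d[0]+np.pi/3)
for n,o,uv,t in(("side",(190,160),(341,134),(519.23,-12.3)),("scene",(170,170),(453,118),(519.14,-14.33))):
    P=ray(n,((uv[0]+.5)/4-.5+o[0],(uv[1]+.5)/4-.5+o[1]),142)[:2]-t;print(n,np.hypot(*P),np.arctan2(P[1],P[0]))
```

```text
1.240376730421929 1.248859837602911
side 65.41607220639739 1.2286791274881486
scene 62.09987920459502 1.2066189512057686
```

Run:
```python
from st import *
p,f=st(); print(rel(p,f,np.r_[polar(1.246,-20,0),250],1.246))
```

```text
t 7.75 tcp [647.3 -43.8 223.9] phi 1.316 zaxis [ 0.  0. -1.] F [ 0.8  1.2 -0.6] gap 0.8 q [-0.12  0.23  1.08  0.    1.84  0.13]
[ 0.00000e+00  0.00000e+00  7.00000e-02 -2.28140e+01 -1.33061e+02
 -2.60980e+01]
```

>>> carry_out(
  plan="0 0 0 0 0 -26 1; 0 0 0.07 -22.8 -133 -26 1; 0 0 0.07 -22.8 -133 -26 1; 0 0 0.07 -22.8 -133 -26 1; 0 0 0.07 -22.8 -133 -26 1; 0 0 0.07 -22.8 -133 -26 1; 0 0 0.07 -22.8 -133 -26 1; 0 0 0.07 -22.8 -133 -26 1",
)

```text
time: 8.55
tcp_pos: [514.3, -33.2, 249.3]
tool_rot: [-0.0, 0.812, 0.583, -0.0]
wrist_force: [1.1, -0.8, 0.3]
finger_gap: 0.5
```

Run:
```python
from st import *
st()
pi,d=env.get_image("wrist"); np.savez("w3.npz",p=pi,d=d)
cv2.imwrite("pics/w3.png",cv2.resize(pi[0:260,130:430],None,fx=2.6,fy=2.3)[:,:,::-1]) if 0 else cv2.imwrite("pics/w3.png",cv2.resize(pi[0:230,150:410],None,fx=2.5,fy=2.5,interpolation=cv2.INTER_CUBIC)[:,:,::-1])
```

```text
t 8.55 tcp [514.3 -33.2 249.3] phi 1.245 zaxis [-0.  0. -1.] F [ 1.1 -0.8  0.3] gap 0.5 q [-0.13 -0.13  1.4   0.    1.87  0.2 ]
```

View pics/w3.png

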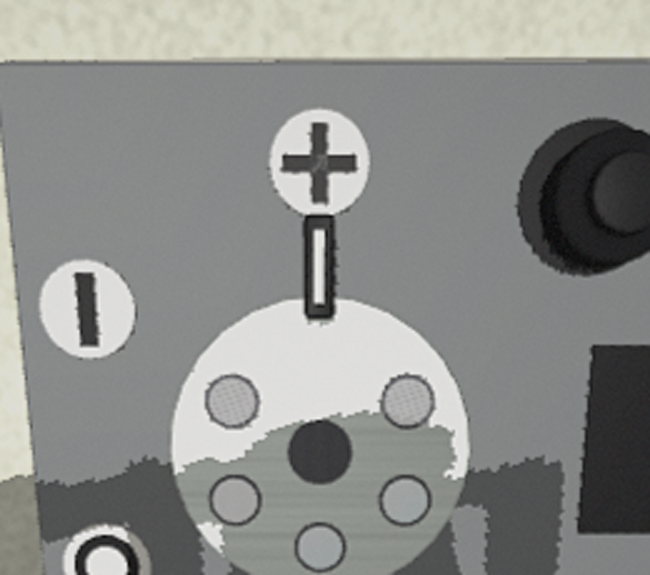

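The wrist view from above shows hub (320,452), tab (319,268) and cross (319,163) in one line, so the tab points at the cross's middle. Next is the button.

Run:
```python
from st import *
p,f=st(); print(rel(p,f,np.array([580.5,-128.7,150]),f))
```

```text
t 8.6 tcp [514.3 -33.2 249.2] phi 1.2449 zaxis [-0.001  0.    -1.   ] F [0. 0. 0.] gap 0.6 q [-0.13 -0.13  1.4   0.    1.87  0.2 ]
[  0.      0.     -0.    -69.244  93.307  99.2  ]
```

>>> carry_out(
  plan="0 0 0 -69.2 93.3 0 1; 0 0 0 -69.2 93.3 0 1; 0 0 0 -69.2 93.3 0 1; 0 0 0 -69.2 93.3 30 1; 0 0 0 -69.2 93.3 70 1; 0 0 0 -69.2 93.3 99 1; 0 0 0 -69.2 93.3 99 1; 0 0 0 -69.2 93.3 99 1",
)

```text
time: 9.4
tcp_pos: [580.0, -128.7, 150.5]
tool_rot: [-0.001, 0.812, 0.583, -0.0]
wrist_force: [0.9, -0.7, -0.0]
finger_gap: 0.4
```

```bash
python3 look.py e
```

```text
t 9.4 tcp [ 580.  -128.7  150.5] phi 1.2448 zaxis [-0.001  0.    -1.   ] F [ 0.9 -0.7 -0. ] gap 0.4 q [-0.28  0.07  1.38  0.    1.69  0.05]
```

View pics/side_e.png

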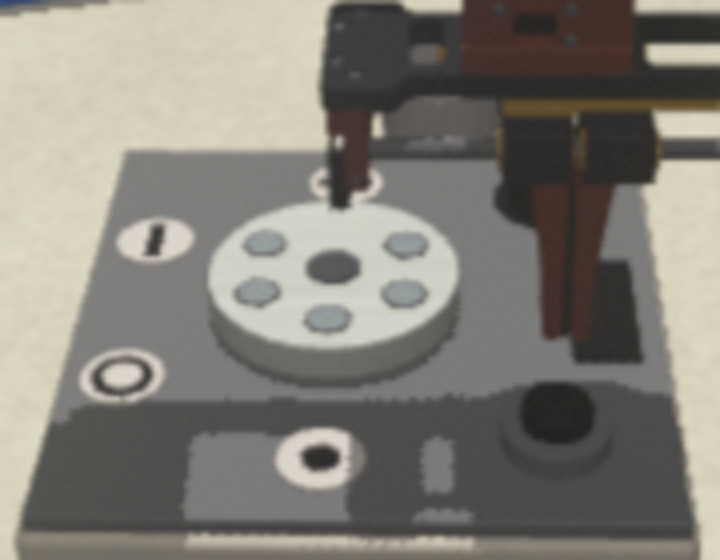

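View pics/scene_e.png

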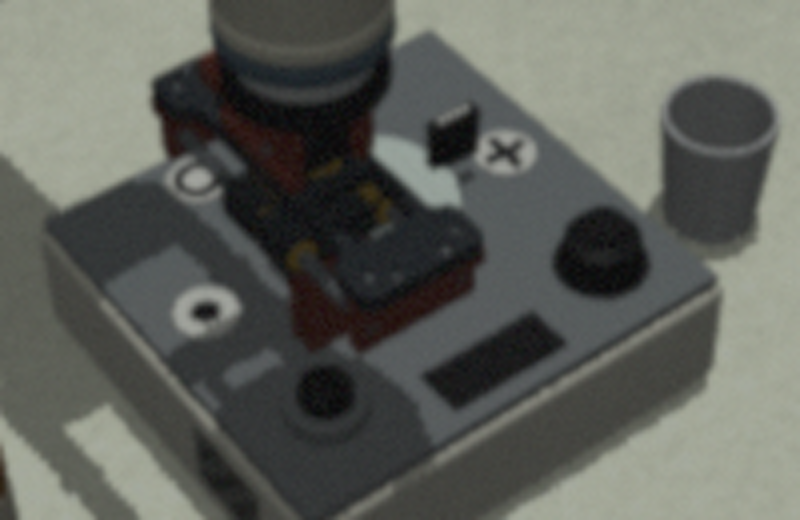

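The tip is above the button, at side crop (566,338), and the tab is unchanged in the scene view. I'll press in small steps.

>>> carry_out(
  plan="0 0 0 0 0 15 1; 0 0 0 0 0 30 1; 0 0 0 0 0 35 1; 0 0 0 0 0 37 1; 0 0 0 0 0 39 1; 0 0 0 0 0 41 1; 0 0 0 0 0 42 1; 0 0 0 0 0 42 1",
)

```text
time: 10.3
tcp_pos: [579.9, -128.6, 109.1]
tool_rot: [0.0, 0.812, 0.583, 0.0]
wrist_force: [-0.8, 1.4, 3.4]
finger_gap: 0.2
```

>>> carry_out(
  plan="0 0 0 0 0 1 1; 0 0 0 0 0 2 1; 0 0 0 0 0 3 1; 0 0 0 0 0 3 1",
)

```text
time: 10.7
tcp_pos: [579.9, -128.7, 106.4]
tool_rot: [0.0, 0.812, 0.583, 0.0]
wrist_force: [-2.8, 1.1, 5.0]
finger_gap: 0.5
```

>>> carry_out(
  plan="0 0 0 0 0 1 1; 0 0 0 0 0 2 1; 0 0 0 0 0 3 1; 0 0 0 0 0 3 1",
)

```text
time: 11.1
tcp_pos: [580.0, -128.7, 106.1]
tool_rot: [0.001, 0.812, 0.583, 0.001]
wrist_force: [-7.0, 2.7, 16.1]
finger_gap: 0.5
```

```bash
python3 look.py f
```

```text
t 11.1 tcp [ 580.  -128.7  106.1] phi 1.2449 zaxis [ 0.002 -0.001 -1.   ] F [-7.   2.7 16.1] gap 0.5 q [-0.28  0.08  1.45 -0.    1.61  0.05]
```

View pics/side_f.png

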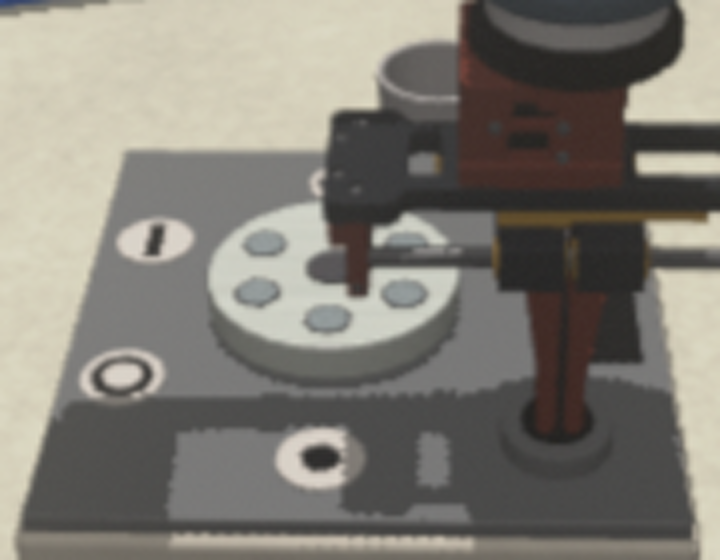

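>>> carry_out(
  plan="0 0 0 0 0 -3 1; 0 0 0 0 0 -8 1; 0 0 0 0 0 -15 1; 0 0 0 0 0 -40 1; 0 0 0 0 0 -80 1; 0 0 0 0 0 -120 1; 0 0 0 0 0 -144 1; 0 0 0 0 0 -144 1",
)

```text
time: 12.0
tcp_pos: [581.2, -129.1, 251.5]
tool_rot: [0.003, 0.812, 0.583, 0.002]
wrist_force: [0.2, -0.2, -0.3]
finger_gap: 0.5
```

Run:
```python
from st import *
p,f=st(); print(rel(p,f,np.r_[polar(1.246,-20,0),250],1.246))
```

```text
t 12.0 tcp [ 581.2 -129.1  251.5] phi 1.2448 zaxis [ 0.008 -0.002 -1.   ] F [ 0.2 -0.2 -0.3] gap 0.5 q [-0.28  0.08  1.19 -0.    1.86  0.05]
[ 0.0000e+00  0.0000e+00 -1.0000e-03  6.9730e+01 -9.5745e+01  1.4720e+00]
```

The side view showed the tip centred on the button, pressed flush into its housing at crop (557,425). Last, a check from above.

>>> carry_out(
  plan="0 0 0 69.2 -93.3 0 1; 0 0 0 69.2 -93.3 0 1; 0 0 0 69.2 -93.3 0 1; 0 0 0 69.2 -93.3 0 1; 0 0 0 69.2 -93.3 0 1",
)

```text
time: 12.5
tcp_pos: [513.8, -33.7, 245.8]
tool_rot: [0.0, 0.812, 0.583, -0.0]
wrist_force: [-0.4, 0.4, 0.3]
finger_gap: 0.3
```

```bash
python3 - <<'E'
from st import *
st()
pi,d=env.get_image("wrist")
cv2.imwrite("pics/w4.png",cv2.resize(pi[0:230,150:410],None,fx=2.5,fy=2.5,interpolation=cv2.INTER_CUBIC)[:,:,::-1])
E
python3 look.py g
```

```text
t 12.5 tcp [513.8 -33.7 245.8] phi 1.2451 zaxis [-0.001 -0.001 -1.   ] F [-0.4  0.4  0.3] gap 0.3 q [-0.13 -0.13  1.41 -0.    1.86  0.19]
t 12.55 tcp [514.  -34.1 245.7] phi 1.2442 zaxis [-0.001 -0.    -1.   ] F [-0.6 -0.6 -0.6] gap 0.8 q [-0.13 -0.13  1.41 -0.    1.86  0.19]
```

View pics/w4.png

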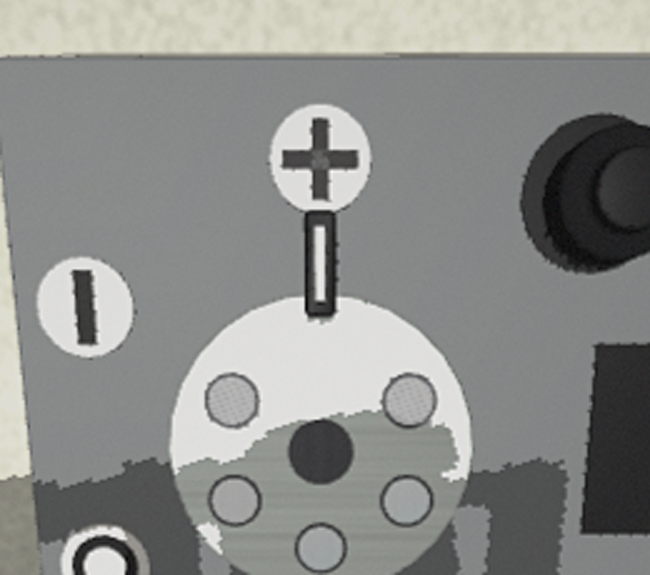

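View pics/side_g.png

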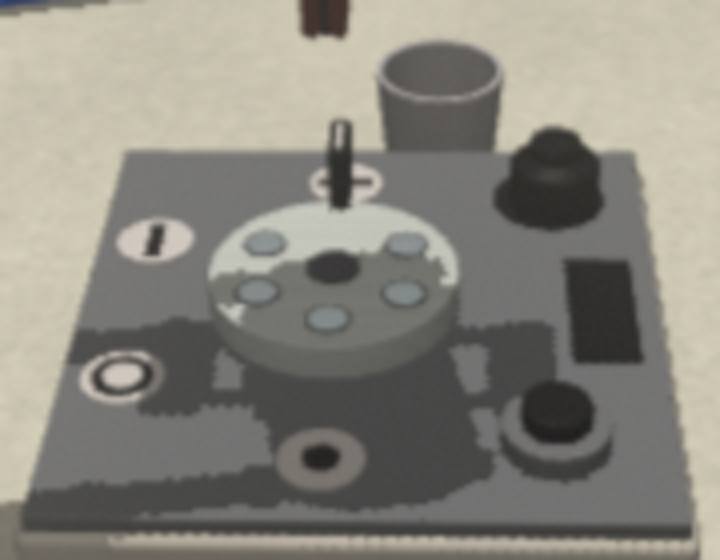

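The tab still lines up with the cross: hub, tab and cross are all at column 320. The button is back up at (557,410), and the cover and beaker have not moved.

```bash
python3 -c "
from bench import env
print(env.close_job())"
```

```text
the job is handed in; nothing more can be done
None
```

The job is done and handed in at about 12.6 s of the 48 s allowed. I pushed the tab anticlockwise with the closed fingertips, at about 2 N of contact force. Once it pointed at the cross, I pressed the read button until it stopped and lifted clear.

- **Tab:** the final wrist view from above shows hub, tab and cross in one line, within about half a degree, both before and after the press. The turret's filter holes gave 1.240 and 1.249 rad against a target of 1.246. Rougher sightings of the tab's top gave 1.229 (side) and 1.207 (scene). I trusted the view from above over those.
- **Button:** the force rose from 3.4 N to 5 N to 16 N while the tip stalled at a height of 106 mm. That is about 6 mm below the button's measured top, which matches full travel. The last side picture shows it back up.
- **Other things:** the sample cover and beaker stand where they were. The bottle was not in the last pictures, but the arm never came near it.

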